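Tip rinsed beads from the mesh basket into the matching bowl

ROBOT

A 6-joint arm with a two-finger parallel gripper is mounted at the origin on the work surface. World frame = base frame: x ahead of the robot, y to its left, z up, the work surface at z = 0. Lengths are in m, angles in rad, forces in N, time in s.
With the tool pointing down it reaches from about 0.35 to 0.85 m from the base axis. Payload 8.1 kg.
Tool frame: the origin (TCP) lies midway between the tips of the shut fingers; the grasp point (between the pads) lies 19 mm behind it; z points along the fingers, y is the direction in which the jaws open and shut (so a half turn about z gives the same grasp; the last joint's range is limited). The gripper opens to 85 mm and grips with 20 to 120 N. Pads are 22 mm wide; open, the fingers measure 114 mm over their backs; the gripper's body (76 mm by 85 mm) begins 54 mm behind the grasp point. The pads swing forward as they close: fully open they stand 13 mm farther back than shut.
Start: joints at [1.215, 0.13, 1.488, -0, 1.523, -0.085], TCP at [0.16, 0.578, 0.231] pointing down, gripper open.
Joint ranges: [-2.96, 2.96], [-0.89, 2.26], [0.02, 2.5], [-1.34, 4.48], [0, 2.73], [-2.66, 2.66]. Speed limits (rad/s): [2.39, 2.39, 2.79, 3.14, 3.14, 3.14].

INTERFACE

Orientations are given as a unit quaternion [x, y, z, w].
In Python, from plant import r gives the robot as it stands. The module is installed in compiled form; this text tells all that it offers.
- The arm moves only by the shell command python3 -m handwheel 'ROWS' [OPENING]. ROWS is JSON, a list of rows, each a list of 4 numbers: the shift along the tool's x, y, z in units of 0.8 m (1.0 is 0.8 m), then the turn about the tool's z in units of 30 degrees (1.0 is 30 degrees). A call has 1 to 12 rows; each row shifts and turns the commanded pose from where the row before left it, along the tool's axes as they then stand; what a row does not reach is not made up. A row lasts 1/10 s, in which the tool goes at most 50 mm and 8.59 degrees, less where a joint would pass 70% of its speed; a pose out of reach is approached as far as the arm can. A call with a number of a shift or a turn outside -1 to 1 is refused whole. A call with a gripper value outside its range is refused whole. OPENING is the closure, from 0 (fully open) to 1 (shut), set as the call begins (- or left out, the last holds). The fingers move at their own pace and stop on an object; the grip force is fixed at half the most. Time passes only in rows, so rows that do not move let the fingers close. It gives the time, the measured TCP pose, the force and the opening at its end, in the units of the state.
- r.get_obs(): the state, without advancing time (a new reading comes with each control period).
- r.read_camera(name): name is "scene" or "top" or "wrist"; returns the picture (420x560x3 uint8, red, green, blue); there is no depth.
- r.get_calibration(name): a dict with "intrinsics" (3x3 intrinsics, pixels), "dist" ([k1, k2, p1, p2, k3] as OpenCV has them; the pictures are not rectified), "view" (4x4, takes a point from world to camera coordinates). Camera axes: x right, y up, looking along -z (the intrinsics and any distortion apply to the point x, -y, -z); pixel columns grow to the right and rows downward; lengths in m; the calibration is good to about 2 mm. A picture is of the moment at which its call begins: read the wrist's pose just before it. get_calibration takes no time and is no camera call; for the wrist camera it gives the pose at the moment of the call.
- r.sign_off(): hands the job in, once; it reports no verdict.
The state is a dict: "time_s": time; "joints": joint angles; "qvel": joint speeds; "tau": joint torques, N m; "position": TCP position; "eef_rot": TCP orientation; "contact_force": force on the tool from outside, world axes, zero at the start; "ft_torque": the same for the moment, N m; "finger_gap": opening from 0.0 (shut) to 1.0 (fully open).
Only numpy, scipy, OpenCV 4.12 (cv2) and the standard library are available. Lean on these libraries where they do the work, as an engineer would, in place of code of your own. Each camera call takes 0.05 s, during which the arm holds its last target. There are 200 camera calls.

TASK

Lift the mesh rinse basket by its wooden grip, hold it close over the blue bowl and tip its spout down so that all four blue beads roll out gently into that bowl. Then stand the empty basket upright and flat in the round brass tray again and let go. Leave the bowls, the red beads in the red bowl and everything else on the counter where they are.

Things in the scene. Friction and masses are not known exactly. Their poses are not given: they have to be found in the camera images.
- basket_grip (a point): Centre of the dark wooden grip bar of the rinse basket's rigid bail, 100 mm above its underside. The bar is 12 mm thick (x), 66 mm long (y), 22 mm tall; below it is free down to the rim at 46 mm. Axes of the basket: z up, -x towards its spout. Loose, about 0.25 kg.
- basket_floor (a point): Point of the basket's underside straight below the grip, same axes. The wire-mesh basket reaches 48 mm to +x, 62 mm to -x (lip) and 50 mm to each side (bail legs at x = 0). Its 4 mm floor is flat to x = -8 mm, then a 22 degree ramp climbs to the lip: beads roll out once the spout is tipped down by more than that. Starts in the tray, spout roughly towards the robot.
- spout_lip (a point): Middle of the edge of the spout, an open notch in the rim 44 mm wide to which the front narrows: 62 mm to -x of the grip centre and 74 mm below it, in the basket's axes.
- tray: Round brass drip tray, fixed to the counter, 206 mm across, origin under its centre; its floor is at 4 mm, flat to 94 mm from the centre, its rim 12 mm high.
- bowl_blue_in (a point): Centre of the inner floor (about 5 mm above the counter) of the blue bowl: loose, 0.3 kg, mouth 120 mm across outside and 112 mm inside, 45 mm high, 4 mm wall. It starts empty.
- bowl_red_in (a point): Centre of the inner floor (about 5 mm above the counter) of the red bowl: loose, 0.3 kg, mouth 120 mm across outside and 112 mm inside, 45 mm high, 4 mm wall. It holds the two red beads.
- blue1: Blue ball bead with small brass end caps, 20 mm across, 14 g, glazed, rolls easily; origin at its centre; starts in the basket.
- blue2: Blue ball bead with small brass end caps, 20 mm across, 14 g, glazed, rolls easily; origin at its centre; starts in the basket.
- blue3: Blue ball bead with small brass end caps, 20 mm across, 14 g, glazed, rolls easily; origin at its centre; starts in the basket.
- blue4: Blue ball bead with small brass end caps, 20 mm across, 14 g, glazed, rolls easily; origin at its centre; starts in the basket.
- red1: Red ball bead with small brass end caps, 20 mm across, origin at its centre; lies in the red bowl.
- red2: Red ball bead with small brass end caps, 20 mm across, origin at its centre; lies in the red bowl.
- goblet1: Bystander: solid brass goblet, 75 mm tall, origin under its foot.
- goblet2: Bystander: solid copper goblet, 75 mm tall, origin under its foot.
- polish: Bystander: jar of polish with a yellow cap, 60 mm tall, 66 mm across, origin under it.
- candlestick: Bystander: brass candlestick, 115 mm tall, 80 mm foot, origin under it.
- brush: Bystander: small polishing brush lying near the robot, origin under it.
Mind the look-alikes: they are no part of the job. Of the things shaped like the part that bears basket_grip, the bare steel one is meant. Of the things shaped like the part that bears bowl_red_in, the red one is meant.

How it is judged:
By the outcome, as a careful person would: the job done as asked, in the order asked, and still so for the second after the job is handed in, with the robot touching nothing.
It also fails if it takes over 58 s, if anything falls off the work surface, if the arm or the gripper's body presses on something with over 40 N, if the wrist force passes 120 N, or if a joint passes its speed limit or range.

## Working session

There is one attempt and no reset: what is moved stays moved. The work goes in short steps, Python scripts to look and compute and a shell command to move; the robot and the scene stay as the last step left them, time stands still between calls to the robot, and variables do not carry over. Pictures are saved under pics/ and viewed, about 8 in all and at most 12, crops included, and the job is handed in when it is done.

```bash
mkdir -p pics
cat > h.py <<'E'
import numpy as np, cv2
from plant import r
def ray(name,u,v,cal=None):
    c=cal or r.get_calibration(name); K=np.array(c["intrinsics"],float); V=np.array(c["view"],float)
    p=cv2.undistortPoints(np.array([[[u,v]]],float),K,np.array(c["dist"],float))[0,0]
    d=V[:3,:3].T@np.array([p[0],-p[1],-1.]); o=-V[:3,:3].T@V[:3,3]
    return o,d
def atz(name,u,v,z,cal=None):
    o,d=ray(name,u,v,cal); return o+d*(z-o[2])/d[2]
def proj(name,P,cal=None):
    c=cal or r.get_calibration(name); V=np.array(c["view"],float)
    q=(V[:3,:3]@np.atleast_2d(P).T).T+V[:3,3]; q=q*[1,-1,-1]
    return cv2.projectPoints(q,np.zeros(3),np.zeros(3),np.array(c["intrinsics"],float),np.array(c["dist"],float))[0][:,0]
def snap(name,fn):
    im=r.read_camera(name); cv2.imwrite("pics/"+fn,im[:,:,::-1]); return im
E
python3 - <<'E'
from h import *
o=r.get_obs();print(o)
for n in("scene","top"):
    snap(n,n+"0.png"); c=r.get_calibration(n);print(n,c["intrinsics"],ray(n,280,210))
E
```

```text
{'time_s': 0.0, 'joints': array([ 1.21461011e+00,  1.31090458e-01,  1.48929705e+00,  5.03971585e-05,
        1.52300618e+00, -8.53649053e-02]), 'qvel': array([ 1.27695404e-03,  2.34995353e-03,  5.97613944e-04, -3.71020445e-05,
        6.66123467e-04,  5.40813014e-04]), 'tau': array([-3.49306843e-03, -5.69388449e+01, -5.00554776e+01, -4.63259057e-04,
        1.47710089e-02, -5.01028126e-05]), 'position': array([0.16026105, 0.5776284 , 0.23027691]), 'eef_rot': array([ 1.34998379e-01,  9.90845410e-01, -8.73146813e-04, -2.21758559e-04]), 'contact_force': array([ 0.56169375, -0.0189035 ,  0.03300299]), 'ft_torque': array([-0.00781462, -0.02049208, -0.04662713]), 'finger_gap': 1.0035747396423513}
scene [[428.59441085   0.         276.06637266]
 [  0.         428.59441085 205.94575593]
 [  0.           0.           1.        ]] (array([ 1.08317278, -0.39949725,  0.87856704]), array([-0.47577447,  0.42309486, -0.7712348 ]))
top [[392.23124308   0.         276.85510612]
 [  0.         392.23124308 206.18375808]
 [  0.           0.           1.        ]] (array([0.45649195, 0.03655031, 0.95316065]), array([ 0.13697426, -0.01532878, -0.99053624]))
```

View pics/scene0.png

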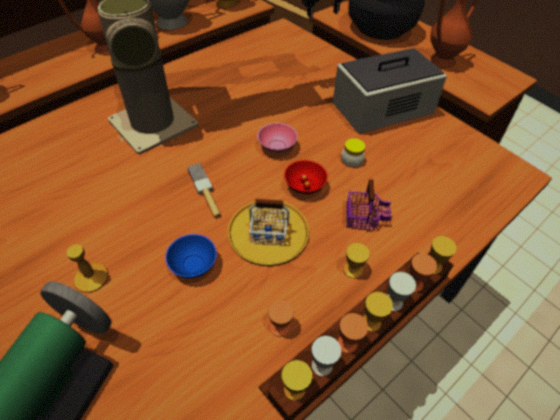

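View pics/top0.png

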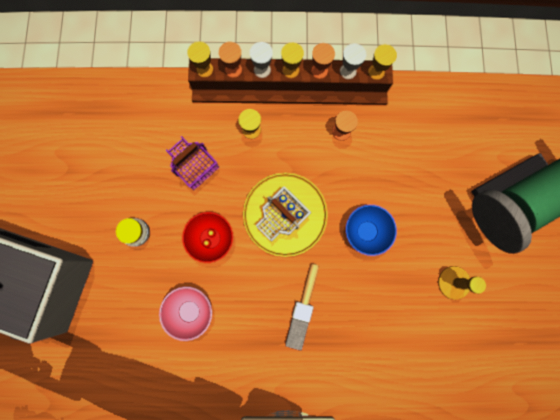

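Run:
```python
from h import *
print(proj("top",[[0,0,0],[.16,.578,.23],[.5,0,0]]),proj("scene",[[0,0,0],[.16,.578,.23]]))
for n,u,v,z in[("tray",285,214,.008),("blue",371,230,.045),("red",208,237,.045),("pink",186,313,.045),("candle",455,283,0),("gob1",250,135,.0),("gob2",344,135,0),("brush",303,310,.01)]:
    print(n,atz("top",u,v,z).round(3))
im=cv2.imread("pics/top0.png")[165:265,235:335]; a=cv2.resize(im,(600,600),interpolation=cv2.INTER_CUBIC)
cv2.imwrite("pics/crop.png",a)
```

```text
[[287.29494342 465.42038572]
 [-31.20221912 426.24373972]
 [288.68800951 246.20851615]] [[152.1473164  122.59777821]
 [321.88704052  19.27863391]]
tray [0.578 0.01  0.008]
blue [ 0.537 -0.19   0.045]
red [0.517 0.189 0.045]
pink [0.345 0.233 0.045]
candle [ 0.414 -0.404  0.   ]
gob1 [0.779 0.099 0.   ]
gob2 [ 0.782 -0.139  0.   ]
brush [ 0.35  -0.034  0.01 ]
```

View pics/crop.png

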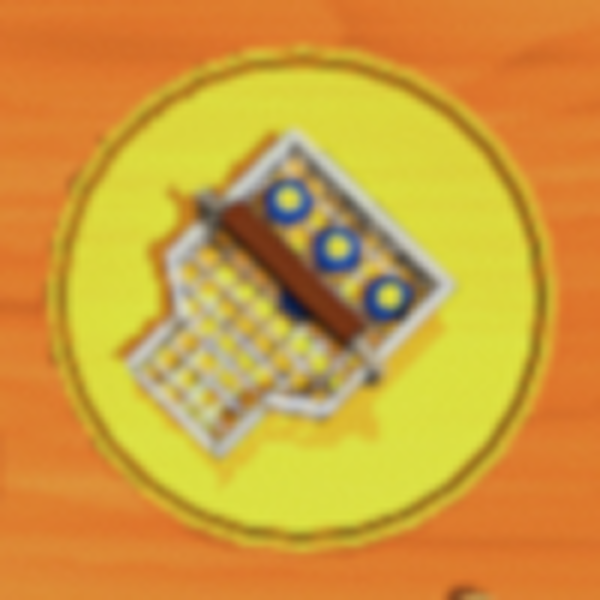

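The crop shows the basket in the tray with its spout down-left (about 175,410), the bar from (233,212) to (352,333), and all four beads in the basket. The rows can't command a tilt directly. I'll check in free space whether the reach boundary tilts the tool.

```bash
python3 -m handwheel '[[0,0,-0.0625,0],[0,0,-0.0625,0],[0,0,-0.0625,0],[0,0,-0.0625,0],[0,0,-0.0625,0],[0,0,-0.0625,0],[0,0,-0.0625,0],[0,0,-0.0625,0],[0,0,-0.0625,0],[0,0,-0.0625,0],[0,0,-0.0625,0],[0,0,-0.0625,0]]'
python3 - <<'E'
from h import *
from scipy.spatial.transform import Rotation as R
o=r.get_obs();print(o["time_s"],o["position"],o["joints"].round(3),R.from_quat(o["eef_rot"]).as_matrix().round(3))
def px(x,y): return (x+.5)/6-.5+235,(y+.5)/6-.5+165
a=atz("top",*px(233,212),.115);b=atz("top",*px(352,333),.115);l=atz("top",*px(175,410),.030)
l1=atz("top",*px(208,205),.06)
print(a,b,(a+b)/2,np.linalg.norm(a-b),l)
d=((a+b)/2-l)[:2];print(np.linalg.norm(d),np.degrees(np.arctan2(d[1],d[0])),np.degrees(np.arctan2(*(a-b)[[1,0]])))
E
```

```text
time_s: 1.3
position: [0.1471, 0.5278, 0.7137]
eef_rot: [0.135, 0.99, 0.027, 0.004]
contact_force: [-0.3, -1.1, 0.7]
finger_gap: 1.002
1.3 [0.14710427 0.5277843  0.7137255 ] [ 1.202  0.524  0.023  0.01   2.54  -0.09 ] [[-0.964  0.267  0.014]
 [ 0.268  0.962  0.053]
 [ 0.     0.054 -0.999]]
[0.59427862 0.03802226 0.115     ] [ 0.55082015 -0.00509742  0.115     ] [0.57254938 0.01646242 0.115     ] 0.06122046557787756 [0.52924191 0.06007807 0.03      ]
0.06146431361608993 -45.20314004529443 44.77579855845281
```

```bash
cat > st.py <<'E'
from h import *
from scipy.spatial.transform import Rotation as R
o=r.get_obs();print(o["time_s"],o["position"].round(4),o["joints"].round(3));print(R.from_quat(o["eef_rot"]).as_matrix().round(3))
E
python3 -m handwheel '[[0,0,-0.0625,0],[0,0,-0.0625,0],[0,0,-0.0625,0],[0,0,-0.0625,0],[0,0,-0.0625,0]]'; python3 st.py
python3 -m handwheel '[[0,0,0.0625,0],[0,0,0.0625,0],[0,0,0.0625,0]]'; python3 st.py
```

```text
time_s: 1.8
position: [0.1163, 0.4188, 0.8041]
eef_rot: [0.134, 0.988, 0.081, 0.011]
contact_force: [-0.5, 0.4, 0.1]
finger_gap: 1.0
1.8 [0.1163 0.4188 0.8041] [ 1.164  0.333  0.024  0.043  2.621 -0.097]
[[-0.964  0.264  0.044]
 [ 0.267  0.951  0.158]
 [-0.001  0.164 -0.987]]
time_s: 2.1
position: [0.1215, 0.4367, 0.7344]
eef_rot: [0.135, 0.987, 0.083, 0.011]
contact_force: [0.3, 0.1, 1.2]
finger_gap: 1.001
2.1 [0.1215 0.4367 0.7344] [ 1.168  0.025  0.615  0.03   2.335 -0.108]
[[-0.963  0.264  0.045]
 [ 0.268  0.95   0.161]
 [ 0.     0.167 -0.986]]
```

Tilt accumulates at the reach limit and stays, so a turn about a tilted tool axis can tip the basket. I'll look at the bail's shape to choose the grasp.

Run:
```python
from h import *
im=cv2.imread("pics/scene0.png")[185:275,215:325]; cv2.imwrite("pics/crop2.png",cv2.resize(im,(770,630)[:2],interpolation=cv2.INTER_CUBIC)[:600])
print(proj("scene",[[.5725,.0165,.104],[.5725,.0165,.004],[.5494,.0398,.05],[.596,-.007,.05]])*1.0-[215,185])
```

```text
[[53.1744698  18.58785676]
 [53.2507303  43.98104048]
 [54.56685819 22.60691394]
 [51.85274328 43.4633186 ]]
```

View pics/crop2.png

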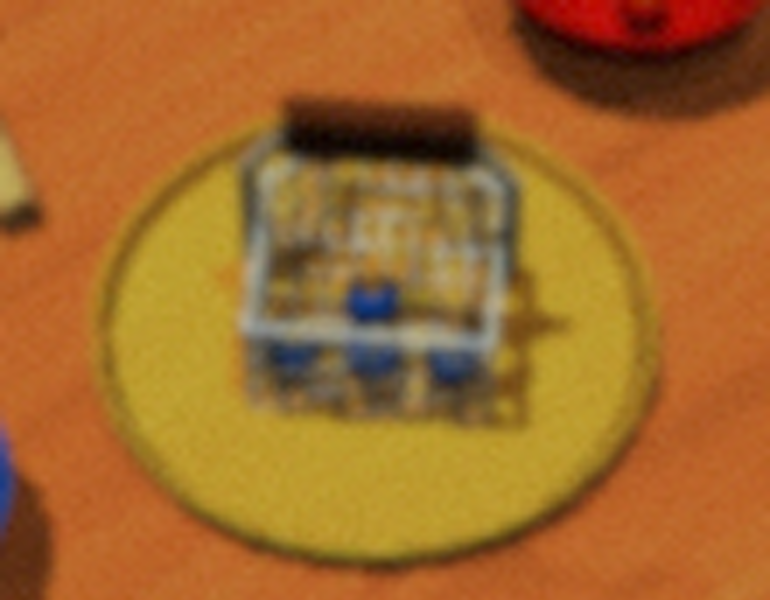

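The projected grip centre lands on the bar in the scene view too. The bail legs slope into the bar ends, so I'll grip across the bar with the tool vertical and tilt while holding. First I'll see whether the inner reach limit takes the tilt out.

```bash
python3 -m handwheel '[[0,0,0.0625,0],[0,0,0.0625,0],[0,0,0.0625,0],[0,0,0.0625,0],[0,-0.0625,0,0],[0,-0.0625,0,0],[0,-0.0625,0,0],[0,-0.0625,0,0]]' >/dev/null; python3 st.py
python3 -m handwheel '[[0,-0.04,0,0],[0,-0.04,0,0],[0,-0.04,0,0]]' >/dev/null; python3 st.py
```

```text
2.9 [0.0763 0.2758 0.51  ] [ 1.073 -0.768  1.688  0.042  2.063 -0.205]
[[-0.964  0.264  0.043]
 [ 0.267  0.951  0.156]
 [ 0.     0.162 -0.987]]
3.2 [0.0592 0.2114 0.5112] [ 0.993 -0.893  1.733  0.049  2.181 -0.276]
[[-0.963  0.267  0.032]
 [ 0.268  0.956  0.122]
 [ 0.002  0.126 -0.992]]
```

```bash
python3 -m handwheel '[[0,-0.04,0,0],[0,-0.04,0,0]]' >/dev/null; python3 st.py
python3 -m handwheel '[[0,-0.04,0,0],[0,-0.04,0,0]]' >/dev/null; python3 st.py
```

```text
3.4 [0.0517 0.1845 0.5317] [ 0.963 -0.893  1.684  0.042  2.263 -0.308]
[[-0.963  0.267  0.023]
 [ 0.268  0.959  0.09 ]
 [ 0.001  0.093 -0.996]]
3.6 [0.0438 0.1552 0.5537] [ 0.916 -0.893  1.63   0.033  2.35  -0.36 ]
[[-0.964  0.267  0.014]
 [ 0.268  0.962  0.057]
 [ 0.001  0.059 -0.998]]
```

```bash
python3 -m handwheel '[[0,-0.04,0,0],[0,-0.04,0,0],[0,-0.02,0,0]]' >/dev/null; python3 st.py
python3 -m handwheel '[[0,0,0,0]]' >/dev/null; python3 st.py
```

```text
3.9 [0.0331 0.1149 0.5853] [ 0.809 -0.893  1.55   0.018  2.466 -0.476]
[[-0.963  0.268  0.004]
 [ 0.268  0.963  0.021]
 [ 0.001  0.021 -1.   ]]
4.0 [0.0334 0.1152 0.5852] [ 0.809 -0.893  1.55   0.018  2.465 -0.475]
[[-0.963  0.269  0.005]
 [ 0.269  0.963  0.022]
 [ 0.001  0.022 -1.   ]]
```

```bash
cat >> st.py <<'E'
M=R.from_quat(o["eef_rot"]).as_matrix()
print("tilt",np.degrees(np.arccos(-M[2,2])).round(2),"tilt dir",np.degrees(np.arctan2(M[1,2],M[0,2])).round(1),"yaw_y",np.degrees(np.arctan2(M[1,1],M[0,1])).round(2),"F",o["contact_force"].round(1),"gap",round(float(o["finger_gap"]),3))
import sys
if len(sys.argv)>1:
    P=np.array(eval(sys.argv[1])); print("tool shift/0.8:",(M.T@(P-o["position"])/.8).round(4))
E
python3 -m handwheel '[[0,-0.04,0,0],[0,-0.015,0,0]]' >/dev/null; python3 st.py
python3 -m handwheel '[[0,0.05,0,0.286],[0,0.05,0,0.286],[0,0,0,0]]' >/dev/null; python3 st.py '[.5725,.0165,.25]'
```

```text
4.2 [0.0271 0.0915 0.6032] [ 0.705 -0.893  1.503  0.004  2.532 -0.591]
[[-0.964  0.267 -0.001]
 [ 0.267  0.964  0.002]
 [ 0.002  0.002 -1.   ]]
tilt 0.15 tilt dir 125.8 yaw_y 74.49 F [ 0.8 -1.   0.3] gap 1.003
4.5 [0.0496 0.1515 0.6018] [ 0.92  -0.762  1.467  0.005  2.437 -0.138]
[[-0.873  0.487 -0.003]
 [ 0.487  0.873  0.002]
 [ 0.003  0.    -1.   ]]
tilt 0.18 tilt dir 150.3 yaw_y 60.84 F [ 0.2  0.3 -0.1] gap 1.0
tool shift/0.8: [-0.6544  0.171   0.4378]
```

```bash
python3 -m handwheel '[[-0.05,0.0131,0.0334,0],[-0.05,0.0131,0.0334,0],[-0.05,0.0131,0.0334,0],[-0.05,0.0131,0.0334,0],[-0.05,0.0131,0.0334,0],[-0.05,0.0131,0.0334,0],[-0.05,0.0131,0.0334,0],[-0.05,0.0131,0.0334,0],[-0.05,0.0131,0.0334,0],[-0.05,0.0131,0.0334,0],[-0.05,0.0131,0.0334,0]]' >/dev/null
python3 -m handwheel '[[0,0,0,0.286],[0,0,0,0.286],[0,0,0,0.286],[0,0,0,0.286],[0,0,0,0.286],[0,0,0,0.286],[0,0,0,0.286],[0,0,0,0.286],[0,0,0,0.286],[0,0,0,0.286],[0,0,0,0.286],[0,0,0,0.286]]' >/dev/null; python3 st.py '[.5725,.0165,.25]'
```

```text
6.8 [0.4715 0.0454 0.3215] [-0.014 -0.236  1.679  0.002  1.697  0.72 ]
[[ 0.669  0.743  0.001]
 [ 0.743 -0.669  0.002]
 [ 0.002 -0.    -1.   ]]
tilt 0.12 tilt dir 55.9 yaw_y -42.03 F [-0.  -0.4  1.2] gap 0.997
tool shift/0.8: [0.0575 0.118  0.0895]
```

```bash
python3 -m handwheel '[[0.0192,0.0393,0.03,0],[0.0192,0.0393,0.03,0],[0.0192,0.0393,0.03,0],[0,0,0,0.106],[0,0,0,0]]' >/dev/null; python3 st.py '[.5725,.0165,.085]'
python3 - <<'E'
from h import *
c=r.get_calibration("wrist"); im=snap("wrist","w1.png")
ax=np.radians(-45.2); X=np.array([np.cos(ax),np.sin(ax),0]);Y=np.array([-X[1],X[0],0]);C=np.array([.5725,.0165,.115])
P=[C+sx*.006*X+sy*.033*Y for sx,sy in((1,1),(1,-1),(-1,-1),(-1,1))]
q=proj("wrist",np.array(P),c);print(q)
a=im[:,:,::-1].copy(); cv2.polylines(a,[q.round().astype(int).reshape(-1,1,2)],True,(0,255,0),1); cv2.imwrite("pics/w1a.png",a)
E
```

```text
7.3 [0.5722 0.0169 0.2472] [-0.061  0.053  1.541  0.002  1.551  0.723]
[[ 0.707  0.708 -0.003]
 [ 0.708 -0.707  0.002]
 [-0.001 -0.004 -1.   ]]
tilt 0.23 tilt dir 151.9 yaw_y -44.95 F [-0.1  0.5  1.4] gap 1.002
tool shift/0.8: [2.000e-04 1.300e-03 2.028e-01]
[[284.25205402 157.32617687]
 [283.37313777 230.59822968]
 [270.00452862 230.54223422]
 [269.90126436 157.27021442]]
```

View pics/w1a.png

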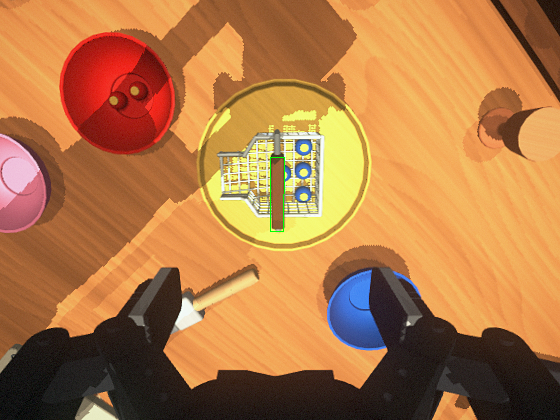

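The wrist view shows the bar at (277,155)-(277,231), on the predicted outline, with all four beads inside. Next: descend and grip.

```bash
python3 -m handwheel '[[0.0002,0.0007,0.05,0],[0,0.0006,0.05,0],[0,0,0.05,0],[0,0,0.04,0],[0,0,0.0125,0],[0,0,0,0]]' >/dev/null; python3 st.py '[.5725,.0165,.085]'
python3 -m handwheel '[[0,0,0,0],[0,0,0,0],[0,0,0,0],[0,0,0,0],[0,0,0,0],[0,0,0,0]]' 1 >/dev/null; python3 st.py
```

```text
7.95 [0.5725 0.0168 0.0867] [-0.061  0.175  1.711  0.002  1.258  0.721]
[[ 0.705  0.709 -0.002]
 [ 0.709 -0.705  0.002]
 [-0.001 -0.003 -1.   ]]
tilt 0.17 tilt dir 145.0 yaw_y -44.85 F [-0.4 -0.5  0.9] gap 0.999
tool shift/0.8: [-0.0003  0.0002  0.0021]
8.55 [0.5738 0.0164 0.0871] [-0.062  0.176  1.708  0.002  1.258  0.722]
[[ 0.706  0.708 -0.001]
 [ 0.708 -0.706  0.002]
 [ 0.    -0.002 -1.   ]]
tilt 0.11 tilt dir 124.1 yaw_y -44.93 F [-0.5  0.9  3.8] gap 0.13
```

Gripped: the opening is about 11 mm. Next I lift.

```bash
python3 -m handwheel '[[0,0,-0.006,0],[0,0,-0.0125,0],[0,0,-0.025,0],[0,0,-0.04,0],[0,0,-0.05,0],[0,0,-0.05,0],[0,0,-0.05,0],[0,0,-0.04,0],[0,0,-0.02,0],[0,0,0,0]]' >/dev/null; python3 st.py
python3 -m handwheel '[[0,0,0,0.15],[0,0,0,0.286],[0,0,0,0.286],[0,0,0,0.286],[0,0,0,0.286],[0,0,0,0.286],[0,0,0,0.286],[0,0,0,0.286],[0,0,0,0.286],[0,0,0,0.286],[0,0,0,0.286],[0,0,0,0.286]]' >/dev/null; python3 st.py '[.66,-.234,.5]'
```

```text
9.55 [0.5748 0.016  0.3241] [-6.200e-02  4.100e-02  1.416e+00  1.000e-03  1.683e+00  7.220e-01]
[[ 0.706  0.708  0.003]
 [ 0.708 -0.706  0.001]
 [ 0.003  0.001 -1.   ]]
tilt 0.16 tilt dir 27.8 yaw_y -44.94 F [ 0.2 -0.8 -3.7] gap 0.131
10.75 [0.5727 0.0161 0.3178] [-6.200e-02  4.400e-02  1.423e+00  2.000e-03  1.681e+00  2.454e+00]
[[ 0.585 -0.811 -0.007]
 [-0.811 -0.585  0.002]
 [-0.006  0.005 -1.   ]]
tilt 0.42 tilt dir 164.7 yaw_y -144.16 F [ 0.   0.4 -3.3] gap 0.131
tool shift/0.8: [ 0.3161  0.0956 -0.2292]
```

```bash
python3 -m handwheel '[[0.02,0.006,-0.0145,0],[0.0395,0.012,-0.0287,0],[0.0395,0.012,-0.0287,0],[0.0395,0.012,-0.0287,0],[0.0395,0.012,-0.0287,0],[0.0395,0.012,-0.0287,0],[0.0395,0.012,-0.0287,0],[0.0395,0.012,-0.0287,0],[0.02,0.006,-0.0145,0],[0,0,0,0]]' >/dev/null; python3 st.py '[.9,-.32,.7]'
```

```text
11.75 [ 0.6625 -0.237   0.5013] [-0.417  0.575  0.443  0.     2.13   2.097]
[[ 0.588 -0.809 -0.005]
 [-0.809 -0.588  0.003]
 [-0.005  0.003 -1.   ]]
tilt 0.35 tilt dir 155.0 yaw_y -144.0 F [ 1.2 -0.  -3.2] gap 0.131
tool shift/0.8: [ 0.2571 -0.1785 -0.2502]
```

```bash
python3 -m handwheel '[[0.016,-0.011,-0.0155,0],[0.032,-0.022,-0.031,0],[0.032,-0.022,-0.031,0],[0.032,-0.022,-0.031,0],[0.032,-0.022,-0.031,0],[0.032,-0.022,-0.031,0]]' >/dev/null; python3 st.py '[.9,-.32,.7]'
```

```text
12.35 [ 0.708  -0.2495  0.551 ] [-0.412  0.788  0.026  0.012  2.211  2.106]
[[ 0.585 -0.803  0.11 ]
 [-0.805 -0.592 -0.038]
 [ 0.095 -0.066 -0.993]]
tilt 6.65 tilt dir -19.0 yaw_y -143.61 F [-1.2  0.2 -3.1] gap 0.123
tool shift/0.8: [ 0.2292 -0.1529 -0.1554]
```

```bash
python3 -m handwheel '[[0.036,-0.024,-0.0245,0],[0.036,-0.024,-0.0245,0],[0.036,-0.024,-0.0245,0],[0.036,-0.024,-0.0245,0],[0.036,-0.024,-0.0245,0],[0.036,-0.024,-0.0245,0]]' >/dev/null; python3 st.py '[.9,-.32,.7]'
```

```text
12.95 [ 0.7469 -0.2662  0.5794] [-0.417  0.765  0.024  0.025  2.078  2.108]
[[ 0.561 -0.787  0.257]
 [-0.797 -0.597 -0.09 ]
 [ 0.224 -0.154 -0.962]]
tilt 15.79 tilt dir -19.3 yaw_y -142.81 F [ 0.   1.3 -4.4] gap 0.128
tool shift/0.8: [ 0.1947 -0.1337 -0.0898]
```

```bash
python3 -m handwheel '[[0.044,-0.03,-0.02,0],[0.044,-0.03,-0.02,0],[0.044,-0.03,-0.02,0],[0.044,-0.03,-0.02,0],[0.044,-0.03,-0.02,0],[0.044,-0.03,-0.02,0],[0.044,-0.03,-0.02,0],[0.044,-0.03,-0.02,0]]' >/dev/null; python3 st.py '[.537,-.19,.3]'
```

```text
13.75 [ 0.8073 -0.2873  0.6397] [-0.419  0.731  0.023  0.042  1.857  2.114]
[[ 0.483 -0.734  0.478]
 [-0.769 -0.616 -0.169]
 [ 0.418 -0.286 -0.862]]
tilt 30.45 tilt dir -19.5 yaw_y -139.99 F [-1.   0.3 -3.7] gap 0.13
tool shift/0.8: [-0.4344  0.2945  0.1841]
```

```bash
python3 -m handwheel '[[0.044,-0.03,-0.012,0],[0.044,-0.03,-0.012,0],[0.044,-0.03,-0.012,0],[0.044,-0.03,-0.012,0]]' >/dev/null; python3 st.py '[.537,-.19,.3]'
python3 - <<'E'
from h import *
snap("scene","s1.png"); snap("top","t1.png")
a=cv2.imread("pics/scene0.png"); b=cv2.imread("pics/s1.png"); t=cv2.imread("pics/t1.png")
cv2.imwrite("pics/s1b.png",np.hstack([cv2.resize(b,(400,300)),cv2.resize(t,(400,300))]))
E
```

```text
14.15 [ 0.8348 -0.297   0.6737] [-0.42   0.717  0.024  0.049  1.746  2.116]
[[ 0.429 -0.697  0.575]
 [-0.75  -0.629 -0.203]
 [ 0.503 -0.344 -0.793]]
tilt 37.55 tilt dir -19.5 yaw_y -137.93 F [-0.3 -0.1 -3.5] gap 0.134
tool shift/0.8: [-0.495   0.336   0.1293]
```

View pics/s1b.png

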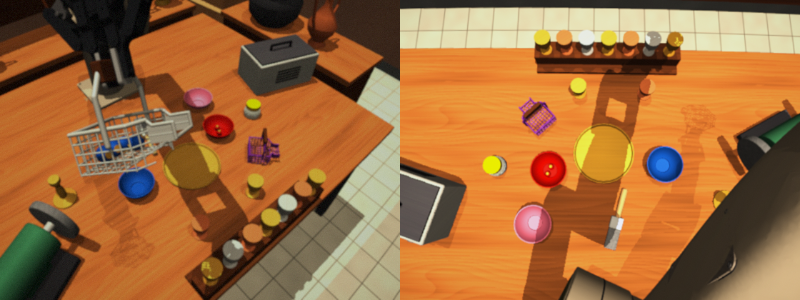

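The view shows the basket over the left of the counter, tilted with its spout uphill and the beads in the low back corner. Now I work out the transfer and the pour rows.

```bash
cat > plan.py <<'E'
from h import *
from scipy.spatial.transform import Rotation as R
im=cv2.imread("pics/top0.png"); h=cv2.cvtColor(im,cv2.COLOR_BGR2HSV)
m=cv2.inRange(h,(105,120,50),(125,255,255)); m[:,:330]=0; m[:,410:]=0; m[:200]=0;m[260:]=0
cs=max(cv2.findContours(m,0,1)[0],key=cv2.contourArea); e=cv2.fitEllipse(cs); B=atz("top",*e[0],.045)
print("bowl",e,B.round(4), [atz("top",e[0][0]+s*e[1][0]/2,e[0][1],.045)[1].round(4) for s in(1,-1)])
o=r.get_obs(); M=R.from_quat(o["eef_rot"]).as_matrix(); p=o["position"]
L=np.array([0,-.062,.074-.017])
def T(psi):  # tool rotation with spout psi deg short of downhill
    d=-M[2,:2]; phi=np.degrees(np.arctan2(d[1],d[0]))+90; phi=(phi+180)%360-180
    return M@R.from_euler('z',phi+psi,degrees=True).as_matrix(),phi
M0,phi=T(0); print("turn total",phi,phi/30)
out=np.array([np.cos(np.radians(-19.5)),np.sin(np.radians(-19.5)),0])
lip0=np.array([B[0],B[1],0])+.010*out+[0,0,.054]
def P(psi,up): return lip0+[0,0,up]-T(psi)[0]@L
if __name__=="__main__":
    print("stage1 target",P(65,.1).round(4),"shift in current axes",(M.T@(P(65,.1)-p)/.8).round(4)," turn units",(phi+65)/30)
    print("lower .06 in psi65 axes",(T(65)[0].T@[0,0,-.06]/.8).round(4))
    ps=np.linspace(65,0,9)
    for k in range(8):
        a,b=P(ps[k],.04*(1-k/8)),P(ps[k+1],.04*(1-(k+1)/8)); print((T(ps[k])[0].T@(b-a)/.8).round(4),round((ps[k+1]-ps[k])/30,4))
    print("final",P(0,0))
E
python3 plan.py
```

```text
bowl ((370.54205322265625, 229.73419189453125), (47.984580993652344, 49.69926834106445), 124.63239288330078) [ 0.5379 -0.189   0.045 ] [np.float64(-0.2455), np.float64(-0.1328)]
turn total -124.34600728160808 -4.144866909386936
stage1 target [ 0.5153 -0.2406  0.2151] shift in current axes [-0.5136  0.4318  0.2116]  turn units -1.9782002427202694
lower .06 in psi65 axes [-0.0415 -0.0194  0.0594]
[ 0.0075 -0.0024  0.0049] -0.2708
[ 0.0078 -0.0029  0.0049] -0.2708
[ 0.0081 -0.0033  0.0049] -0.2708
[ 0.0085 -0.0037  0.0049] -0.2708
[ 0.0089 -0.004   0.0049] -0.2708
[ 0.0094 -0.0043  0.0049] -0.2708
[ 0.0099 -0.0044  0.0049] -0.2708
[ 0.0104 -0.0046  0.0049] -0.2708
final [ 0.5607499  -0.19710685  0.13700852]
```

```bash
python3 -m handwheel '[[-0.018,0.0154,0.0075,0],[-0.0367,0.0308,0.0151,0],[-0.0367,0.0308,0.0151,0],[-0.0367,0.0308,0.0151,0],[-0.0367,0.0308,0.0151,0],[-0.0367,0.0308,0.0151,0],[-0.0367,0.0308,0.0151,0],[-0.0367,0.0308,0.0151,0],[-0.0367,0.0308,0.0151,0],[-0.0367,0.0308,0.0151,0],[-0.0367,0.0308,0.0151,0],[-0.0367,0.0308,0.0151,0]]' >/dev/null
python3 -m handwheel '[[-0.0367,0.0308,0.0151,0],[-0.0367,0.0308,0.0151,0],[-0.018,0.0154,0.0075,0],[0,0,0,-0.15],[0,0,0,-0.26],[0,0,0,-0.26],[0,0,0,-0.26],[0,0,0,-0.26],[0,0,0,-0.26],[0,0,0,-0.26],[0,0,0,-0.15],[0,0,0,0]]' >/dev/null; python3 st.py;python3 plan.py
```

```text
16.65 [ 0.5419 -0.2462  0.2543] [-0.615 -0.5    2.137  0.216  0.881  0.835]
[[ 0.818 -0.035  0.573]
 [ 0.1   -0.974 -0.203]
 [ 0.566  0.223 -0.794]]
tilt 37.46 tilt dir -19.5 yaw_y -92.07 F [ 1.  -0.6 -3.1] gap 0.129
bowl ((370.54205322265625, 229.73419189453125), (47.984580993652344, 49.69926834106445), 124.63239288330078) [ 0.5379 -0.189   0.045 ] [np.float64(-0.2455), np.float64(-0.1328)]
turn total -68.4711760130563 -2.282372533768543
stage1 target [ 0.5155 -0.2407  0.2152] shift in current axes [-0.054  -0.0165  0.0185]  turn units -0.11570586710187646
lower .06 in psi65 axes [-0.0413 -0.0193  0.0595]
[ 0.0075 -0.0024  0.005 ] -0.2708
[ 0.0078 -0.0029  0.005 ] -0.2708
[ 0.0081 -0.0033  0.005 ] -0.2708
[ 0.0085 -0.0037  0.005 ] -0.2708
[ 0.0089 -0.004   0.005 ] -0.2708
[ 0.0094 -0.0042  0.005 ] -0.2708
[ 0.0099 -0.0044  0.005 ] -0.2708
[ 0.0104 -0.0045  0.005 ] -0.2708
final [ 0.5610467  -0.19720282  0.13695445]
```

```bash
python3 -m handwheel '[[-0.018,-0.0055,0.0062,0],[-0.018,-0.0055,0.0062,0],[-0.018,-0.0055,0.0062,0],[0,0,0,-0.1157],[-0.0138,-0.0064,0.0198,0],[-0.0138,-0.0064,0.0198,0],[-0.0138,-0.0064,0.0198,0],[0,0,0,0]]' >/dev/null; python3 plan.py
python3 - <<'E'
from plan import *
print("pose err mm vs P(65,.04):",((p-P(65,.04))*1000).round(1))
E
```

```text
bowl ((370.54205322265625, 229.73419189453125), (47.984580993652344, 49.69926834106445), 124.63239288330078) [ 0.5379 -0.189   0.045 ] [np.float64(-0.2455), np.float64(-0.1328)]
turn total -65.38874190598705 -2.1796247301995684
stage1 target [ 0.516  -0.2409  0.2153] shift in current axes [ 0.0462  0.0223 -0.0621]  turn units -0.012958063532901557
lower .06 in psi65 axes [-0.041  -0.0191  0.0598]
[ 0.0075 -0.0024  0.005 ] -0.2708
[ 0.0078 -0.0028  0.005 ] -0.2708
[ 0.0081 -0.0033  0.005 ] -0.2708
[ 0.0085 -0.0036  0.005 ] -0.2708
[ 0.0089 -0.004   0.005 ] -0.2708
[ 0.0094 -0.0042  0.005 ] -0.2708
[ 0.0099 -0.0044  0.005 ] -0.2708
[ 0.0104 -0.0045  0.005 ] -0.2708
final [ 0.56153992 -0.19733263  0.13686371]
bowl ((370.54205322265625, 229.73419189453125), (47.984580993652344, 49.69926834106445), 124.63239288330078) [ 0.5379 -0.189   0.045 ] [np.float64(-0.2455), np.float64(-0.1328)]
turn total -65.38874190598705 -2.1796247301995684
pose err mm vs P(65,.04): [-2.3  1.7 -4.4]
```

```bash
python3 -m handwheel '[[0.0075,-0.0024,0.005,-0.27],[0.0078,-0.0028,0.005,-0.27],[0.0081,-0.0033,0.005,-0.27],[0.0085,-0.0036,0.005,-0.27],[0.0089,-0.004,0.0045,-0.27],[0.0094,-0.0042,0.004,-0.27],[0.0099,-0.0044,0.004,-0.27],[0.0104,-0.0045,0.004,-0.27],[0,0,0,0],[0,0,0,0],[0,0,0,0]]'
python3 - <<'E'
from plan import *
print("err mm",((p-P(0,0))*1000).round(1))
snap("scene","s2.png"); snap("top","t2.png")
b=cv2.imread("pics/s2.png")[180:330,110:310]; t=cv2.imread("pics/t2.png")
cv2.imwrite("pics/s2b.png",np.hstack([cv2.resize(b,(400,300)),cv2.resize(t,(400,300))]))
E
```

```text
time_s: 18.55
position: [0.5604, -0.1974, 0.1404]
eef_rot: [0.775, 0.543, 0.187, 0.262]
contact_force: [0.8, 0.0, -2.2]
finger_gap: 0.129
bowl ((370.54205322265625, 229.73419189453125), (47.984580993652344, 49.69926834106445), 124.63239288330078) [ 0.5379 -0.189   0.045 ] [np.float64(-0.2455), np.float64(-0.1328)]
turn total -0.4820199403586969 -0.016067331345289895
err mm [-0.5 -0.3  3.4]
```

View pics/s2b.png

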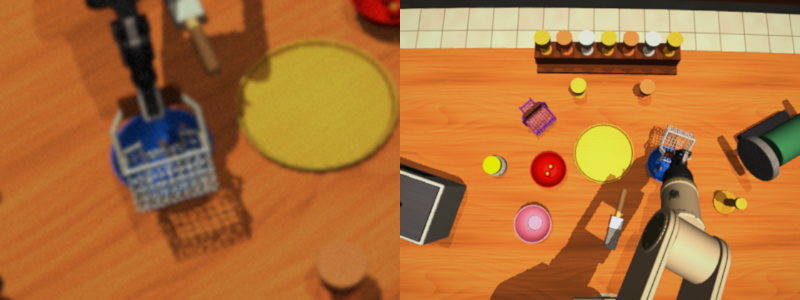

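```bash
python3 -m handwheel '[[0,0,0,0],[0,0,0,0],[0,0,0,0],[0,0,0,0]]'; python3 -m handwheel '[[0,0.01,-0.0125,0],[0,0.0229,-0.0297,0],[0,0.0229,-0.0297,0],[0,0.0229,-0.0297,0],[0,0.0229,-0.0297,0],[0,0.01,-0.0125,0],[0,0,0,0]]'; python3 st.py
python3 - <<'E'
from h import *
snap("scene","s3.png"); snap("wrist","w3.png")
b=cv2.imread("pics/s3.png")[160:310,110:310]; t=cv2.imread("pics/w3.png")
cv2.imwrite("pics/s3b.png",np.hstack([cv2.resize(b,(400,300),interpolation=cv2.INTER_CUBIC),cv2.resize(t,(400,300))]))
E
```

```text
time_s: 19.05
position: [0.56, -0.1969, 0.1393]
eef_rot: [0.775, 0.545, 0.186, 0.262]
contact_force: [0.9, -0.2, -2.6]
finger_gap: 0.125
time_s: 19.75
position: [0.5618, -0.1981, 0.288]
eef_rot: [0.774, 0.545, 0.187, 0.264]
contact_force: [-1.3, -1.2, -3.7]
finger_gap: 0.133
19.75 [ 0.5618 -0.1981  0.288 ] [-0.476 -0.524  2.094  0.105  0.92  -0.167]
[[ 0.337  0.744  0.577]
 [ 0.942 -0.268 -0.204]
 [ 0.003  0.612 -0.791]]
tilt 37.74 tilt dir -19.5 yaw_y -19.79 F [-1.3 -1.2 -3.7] gap 0.133
```

View pics/s3b.png

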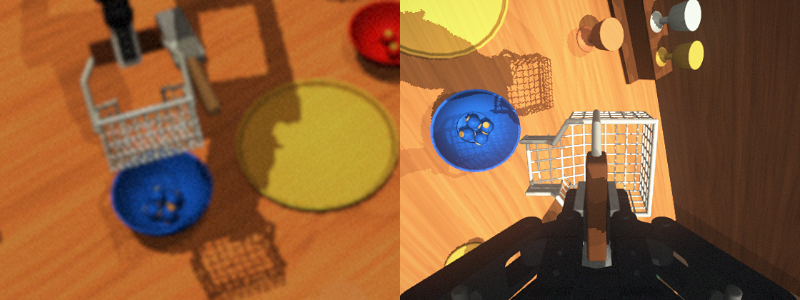

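The wrist view shows four beads in the blue bowl near (475,128) and the basket empty. Next I spin the spout sideways so the remaining tilt is roll about the jaw axis, then take the tilt out at the inner reach limit.

```bash
python3 -m handwheel '[[0,0.0125,-0.0160,0.27],[0,0,0,0.286],[0,0,0,0.286],[0,0,0,0.286],[0,0,0,0.286],[0,0,0,0.286],[0,0,0,0.286],[0,0,0,0.286],[0,0,0,0.286],[0,0,0,0.286],[0,0,0,0.16],[0,0,0,0]]'; python3 st.py '[.32,-.11,.42]'
```

```text
time_s: 21.05
position: [0.56, -0.1972, 0.2976]
eef_rot: [0.933, -0.164, 0.315, 0.052]
contact_force: [0.3, 0.8, -2.7]
finger_gap: 0.126
21.05 [ 0.56   -0.1972  0.2976] [-0.476 -0.525  2.074  0.102  0.951  1.411]
[[ 0.748 -0.339  0.57 ]
 [-0.273 -0.941 -0.201]
 [ 0.605 -0.006 -0.796]]
tilt 37.22 tilt dir -19.4 yaw_y -109.82 F [ 0.3  0.8 -2.7] gap 0.126
tool shift/0.8: [-0.1617 -0.0017 -0.3148]
```

```bash
python3 -m handwheel '[[-0.027,0,-0.0525,0],[-0.027,0,-0.0525,0],[-0.027,0,-0.0525,0],[-0.027,0,-0.0525,0],[-0.027,0,-0.0525,0],[-0.027,0,-0.0525,0]]' >/dev/null; python3 st.py '[.1,-.035,.42]'
```

```text
21.65 [ 0.4053 -0.1412  0.452 ] [-0.552 -0.891  1.964  0.113  1.516  1.388]
[[ 0.796 -0.336  0.504]
 [-0.285 -0.942 -0.178]
 [ 0.534 -0.002 -0.845]]
tilt 32.3 tilt dir -19.4 yaw_y -109.65 F [-0.6  0.1 -3. ] gap 0.129
tool shift/0.8: [-0.3629  0.0034 -0.1821]
```

```bash
python3 -m handwheel '[[-0.055,0,-0.028,0],[-0.055,0,-0.028,0],[-0.055,0,-0.028,0]]' >/dev/null; python3 st.py '[.1,-.035,.42]'
python3 -m handwheel '[[-0.061,0,0,0],[-0.061,0,0,0],[-0.061,0,0,0]]' >/dev/null; python3 st.py '[.1,-.035,.42]'
```

```text
21.95 [ 0.354  -0.1203  0.4863] [-0.561 -0.891  1.86   0.098  1.716  1.39 ]
[[ 0.841 -0.337  0.422]
 [-0.302 -0.941 -0.151]
 [ 0.448 -0.    -0.894]]
tilt 26.63 tilt dir -19.7 yaw_y -109.71 F [-0.1  0.4 -3.4] gap 0.129
tool shift/0.8: [-0.3365  0.0067 -0.0759]
22.25 [ 0.3206 -0.1028  0.4749] [-0.53  -0.891  1.853  0.063  1.824  1.413]
[[ 0.881 -0.339  0.33 ]
 [-0.316 -0.941 -0.123]
 [ 0.353  0.004 -0.936]]
tilt 20.64 tilt dir -20.4 yaw_y -109.83 F [-0.2  0.8 -2.9] gap 0.127
tool shift/0.8: [-0.2939  0.0135 -0.0374]
```

```bash
python3 -m handwheel '[[-0.058,0,0.02,0],[-0.058,0,0.02,0],[-0.058,0,0.02,0],[-0.058,0,0.02,0]]' >/dev/null; python3 st.py '[.1,-.035,.42]'
```

```text
22.65 [ 0.2979 -0.0796  0.4165] [-4.290e-01 -8.910e-01  1.941e+00  1.000e-03  1.869e+00  1.493e+00]
[[ 0.917 -0.345  0.201]
 [-0.333 -0.938 -0.091]
 [ 0.221  0.017 -0.975]]
tilt 12.78 tilt dir -24.4 yaw_y -110.19 F [ 0.3  0.3 -2.8] gap 0.129
tool shift/0.8: [-0.2444  0.0331 -0.0593]
```

```bash
python3 -m handwheel '[[-0.058,0,0.013,0],[-0.058,0,0.013,0],[-0.058,0,0.013,0],[-0.058,0,0.01,0]]' >/dev/null; python3 st.py '[.1,-.035,.42]'
```

```text
23.05 [ 0.26   -0.0336  0.3991] [-0.246 -0.892  1.961 -0.062  1.982  1.653]
[[ 0.934 -0.349  0.073]
 [-0.344 -0.936 -0.077]
 [ 0.095  0.046 -0.994]]
tilt 6.07 tilt dir -46.4 yaw_y -110.45 F [-0.2  0.5 -3.7] gap 0.132
tool shift/0.8: [-0.1838  0.0726 -0.0405]
```

```bash
python3 -m handwheel '[[0.012,0.044,-0.001,0],[0.012,0.044,-0.001,0],[0.012,0.044,-0.001,0],[0.012,0.044,-0.001,0],[0.012,0.044,-0.001,0],[0.012,0.044,-0.001,0]]' >/dev/null; python3 st.py '[.1,-.104,.35]'
```

```text
23.65 [ 0.2399 -0.2524  0.4199] [-0.981 -0.655  1.801  0.022  1.889  0.953]
[[ 0.934 -0.349  0.076]
 [-0.344 -0.936 -0.076]
 [ 0.098  0.045 -0.994]]
tilt 6.17 tilt dir -45.0 yaw_y -110.45 F [ 0.8  0.7 -2.8] gap 0.128
tool shift/0.8: [-0.2356 -0.1166  0.0594]
```

```bash
python3 -m handwheel '[[-0.053,-0.026,0.008,0],[-0.053,-0.026,0.008,0],[-0.053,-0.026,0.008,0],[-0.053,-0.026,0.008,0]]' >/dev/null; python3 st.py '[.1,-.104,.35]'
```

```text
24.05 [ 0.1652 -0.1719  0.4091] [-1.036 -0.892  1.938  0.01   2.069  0.895]
[[ 0.937 -0.348  0.021]
 [-0.347 -0.938 -0.018]
 [ 0.026  0.009 -1.   ]]
tilt 1.58 tilt dir -40.4 yaw_y -110.35 F [ 0.7  0.7 -3.4] gap 0.129
tool shift/0.8: [-0.1077 -0.0519  0.0706]
```

```bash
python3 -m handwheel '[[-0.036,-0.016,0.006,0],[0,0,0,0]]' >/dev/null; python3 st.py '[.5735,.0160,.3]'
```

```text
24.25 [ 0.1581 -0.1663  0.4146] [-1.043 -0.892  1.927  0.005  2.097  0.884]
[[ 0.938 -0.347  0.009]
 [-0.347 -0.938 -0.006]
 [ 0.01   0.002 -1.   ]]
tilt 0.59 tilt dir -33.3 yaw_y -110.3 F [-0.5 -0.1 -2.9] gap 0.128
tool shift/0.8: [ 0.4065 -0.3943  0.1464]
```

```bash
python3 -m handwheel '[[0.0339,-0.0329,0.0122,0],[0.0339,-0.0329,0.0122,0],[0.0339,-0.0329,0.0122,0],[0.0339,-0.0329,0.0122,0],[0.0339,-0.0329,0.0122,0],[0.0339,-0.0329,0.0122,0],[0.0339,-0.0329,0.0122,0],[0.0339,-0.0329,0.0122,0],[0.0339,-0.0329,0.0122,0],[0.0339,-0.0329,0.0122,0],[0.0339,-0.0329,0.0122,0],[0.0339,-0.0329,0.0122,0]]' >/dev/null
python3 -m handwheel '[[0,0,0,-0.2],[0,0,0,-0.286],[0,0,0,-0.286],[0,0,0,-0.286],[0,0,0,-0.286],[0,0,0,-0.286],[0,0,0,-0.286],[0,0,0,-0.15],[0,0,0,-0.1],[0,0,0,0]]' >/dev/null; python3 st.py '[.5735,.0160,.097]'
python3 - <<'E'
from h import *
snap("scene","s4.png"); snap("wrist","w4.png")
b=cv2.imread("pics/s4.png")[100:325,140:440]; t=cv2.imread("pics/w4.png")
cv2.imwrite("pics/s4b.png",np.hstack([cv2.resize(b,(400,300),interpolation=cv2.INTER_CUBIC),cv2.resize(t,(400,300))]))
E
```

```text
26.45 [0.5742 0.0163 0.299 ] [-0.058  0.035  1.467 -0.005  1.631  0.732]
[[ 0.711  0.704  0.008]
 [ 0.704 -0.711 -0.005]
 [ 0.002  0.01  -1.   ]]
tilt 0.57 tilt dir -33.3 yaw_y -45.28 F [-0.  -0.5 -2.4] gap 0.131
tool shift/0.8: [-0.0014 -0.0028  0.2524]
```

View pics/s4b.png

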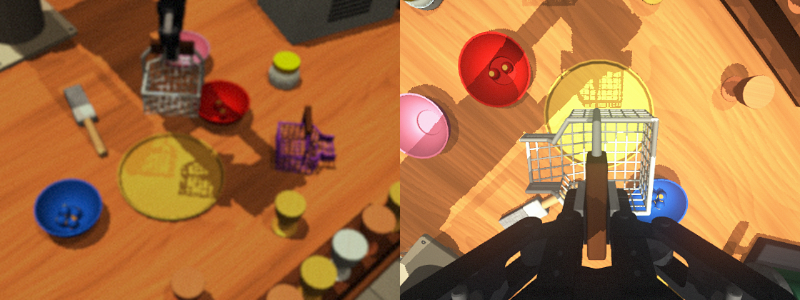

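Basket empty and upright over the tray, beads in the blue bowl at (70,215), red beads in place. Lower.

```bash
python3 -m handwheel '[[-0.0004,-0.001,0.03,0],[0,-0.001,0.05,0],[0,0,0.05,0],[0,0,0.05,0],[0,0,0.04,0],[0,0,0.022,0],[0,0,0.009,0],[0,0,0,0]]' ; python3 -m handwheel '[[0,0,0.006,0],[0,0,0.003,0],[0,0,0.0015,0],[0,0,0,0]]'
```

```text
time_s: 27.35
position: [0.5739, 0.0158, 0.0981]
eef_rot: [0.925, 0.38, 0.002, 0.004]
contact_force: [-0.3, 1.1, -2.9]
finger_gap: 0.13
time_s: 27.75
position: [0.575, 0.0156, 0.0913]
eef_rot: [0.925, 0.38, 0.003, 0.004]
contact_force: [0.1, -0.3, -2.6]
finger_gap: 0.131
```

```bash
python3 -m handwheel '[[0,0,0.0025,0],[0,0,0,0]]'|sed -n 2,4p;  python3 -m handwheel '[[0,0,0.0015,0],[0,0,0,0]]'|sed -n 2,4p; python3 -m handwheel '[[0,0,0.0015,0],[0,0,0,0]]'|sed -n 2,4p
```

```text
position: [0.5747, 0.0156, 0.0888]
eef_rot: [0.925, 0.38, 0.003, 0.004]
contact_force: [-0.2, 0.5, -2.7]
position: [0.5751, 0.0156, 0.0881]
eef_rot: [0.925, 0.38, 0.003, 0.004]
contact_force: [0.4, -0.7, 0.4]
position: [0.5756, 0.0156, 0.0878]
eef_rot: [0.925, 0.38, 0.004, 0.005]
contact_force: [-1.1, 1.0, 6.2]
```

```bash
python3 -m handwheel '[[0,0,0,0],[0,0,0,0],[0,0,0,0],[0,0,0,0],[0,0,0,0],[0,0,0,0]]' 0; python3 -m handwheel '[[0,0,-0.01,0],[0,0,-0.025,0],[0,0,-0.04,0],[0,0,-0.05,0],[0,0,-0.05,0],[0,0,-0.05,0],[0,0,-0.05,0],[0,0,0,0]]'
python3 - <<'E'
from h import *
snap("scene","s5.png"); snap("wrist","w5.png")
b=cv2.imread("pics/s5.png")[100:325,140:440]; t=cv2.imread("pics/w5.png")
cv2.imwrite("pics/s5b.png",np.hstack([cv2.resize(b,(400,300),interpolation=cv2.INTER_CUBIC),cv2.resize(t,(400,300))]))
E
```

```text
time_s: 28.95
position: [0.5747, 0.0156, 0.0864]
eef_rot: [0.925, 0.38, 0.003, 0.004]
contact_force: [-0.4, 0.4, -0.1]
finger_gap: 0.998
time_s: 29.75
position: [0.5754, 0.0167, 0.3151]
eef_rot: [0.925, 0.38, 0.009, 0.007]
contact_force: [0.6, 0.6, 0.6]
finger_gap: 1.005
```

View pics/s5b.png

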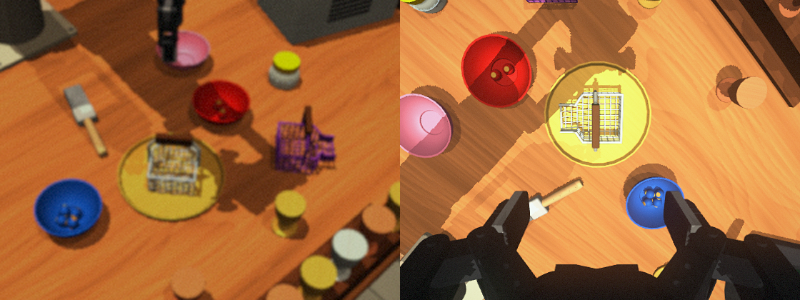

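Run:
```python
from h import *
for f in("scene0","s5"):
    h=cv2.cvtColor(cv2.imread(f"pics/{f}.png"),cv2.COLOR_BGR2HSV)
    m=cv2.inRange(h,(105,120,40),(125,255,255)); m[:,:150]=0;m[:,230:]=0;m[:225]=0;m[290:]=0
    print(f,[round(x,1) for x in cv2.boundingRect(m)], cv2.fitEllipse(max(cv2.findContours(m,0,1)[0],key=cv2.contourArea))[0])
r.sign_off()
```

```text
scene0 [166, 235, 50, 43] (190.83189392089844, 255.8665313720703)
s5 [166, 235, 50, 43] (190.84950256347656, 255.90835571289062)
the job is handed in; nothing more can be done
```

The job is done and handed in at about 30 s of the 58 s allowed. All four blue beads are in the blue bowl, and the empty basket is back in the brass tray, let go.

**How it was tipped:** The moves could not tilt the tool directly. I gripped the bar with the tool vertical and lifted the basket. Pushing against the arm's outer reach limit tilted it about 38° with the spout uphill. A turn about the tool axis, with the spout about 10 mm above the bowl's rim, then brought the spout downhill. Afterwards I took the tilt out at the inner reach limit, down to 0.6°, and set the basket down with light contact of about 6 N.

**Last checks:**
- **Beads:** the pictures after the pour show four beads in the blue bowl. The two red beads are still in the red bowl.
- **Basket:** it appears empty and upright in the tray, with the spout pointing as at the start. I judged flatness by eye only.
- **Blue bowl:** its outline in the scene camera matches the first picture to within 0.1 pixel, so it did not move.
- **Everything else:** the other objects in the last pictures look unmoved, but I did not measure them.
- **Robot:** the gripper ended open and clear, about 0.2 m above the basket.

No check failed or disagreed.

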